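Unlock the pill organiser's lids and hold the key turned

TASK

The pill organiser has slid away from its lock, so first slide it along its tray until its end is flush against the lock housing. Then take the key that stands in the slotted stand, push it blade down fully home into the lock (its wafers are sticky, a wiggle gets the key past them) and turn it clockwise a quarter to its stop, so that the lock pushes the lid bar across and frees the lids. The lock springs back, so finish with the gripper still holding the key turned, ready for me to fill the organiser, and leave the other things on the shelf where they are.

Things in the scene. Friction and masses are not known exactly. Their poses are not given: they have to be found in the camera images.
- dock: pale plastic dock, fixed to the shelf; origin on the shelf top. z up, +y along its tray towards the lock housing. Tray: 3 mm floor from the housing's face 225 mm in -y, open at that end; two rails along its long sides, 5 mm above the floor, 60 mm apart. Lock housing at the +y end: 60 mm wide (x), 56 mm deep, 60 mm tall
- dock_face (a point): the housing's flat face that the organiser must butt against: point at the middle of its width, 13 mm above the shelf top (10 mm above the tray floor). Axes as the dock: +y into the housing, the way to slide the organiser
- organiser_mid (a point): centre of the pill organiser, 15 mm above its underside: frosted plastic, 56 wide (x), 160 long (y), 30 mm tall, 0.24 to 0.42 kg, loose, two rows of seven clear lids and a steel lid bar down the middle, 3 mm proud. It lies between the rails (2 mm play a side), 25 to 55 mm short of the housing. z up, +y to the lock. 1 to 4 N slides it; push its flat -y end or grip its sides
- organiser_end (a point): middle of the organiser's +y end face (80 mm from its centre), 10 mm above its underside: when flush, this point meets dock_face
- bar_head (a point): steel T-shaped cross-piece (44 mm wide, 9 mm tall) at the lock end of the lid bar, 2 mm behind the organiser's end face while the lids are locked. The lock's cam finger swings out of a slit in the housing as the key turns and pushes it in, if the organiser is flush
- lid_bar (a joint): travel of the lid bar in m: 0 lids locked, over 0.006 all lids free, about 0.009 when the key is fully turned with the organiser flush; a weak spring (under 0.4 N) returns it
- keyway (a point): centre of the keyway's mouth, in the top of the chromed round barrel (28 mm across) on the lock housing, 60 mm above the shelf top, 18 mm behind dock_face. It goes straight down, 28 mm deep, 14 mm along y by 6 mm along x, the uppermost 4 mm flared to 20 by 12. Axes turn with the barrel: z up, y along the keyway; at rest parallel to the dock's
- lock (a joint): angle of the barrel in rad: 0 at rest, grows clockwise seen from above to a stop at 1.57; a spring turns it back with 0.03 to 0.11 N m. The key has about 0.2 rad of play in it: turn the hand that much further. Two sticky wafers, 8 and 17 mm down, bar it until the key is home: pushing straight past them takes 8 to 22 N; at 8 N, shift it 1.5 mm to and fro along the keyway between presses
- key_head (a point): centre of the key's black moulded head: 28 wide (y), 10 thick (x), 34 mm tall. Under it a shoulder 20 x 10 x 8 mm tall, then the steel blade, 12 wide (y), 4.4 thick (x), 26 mm long, tip tapered; alike both ways round. Shoulder's underside 25 mm, tip 51 mm below this point. It is 25 mm above the keyway's mouth when the key is home (shoulder on the barrel). Loose, 30 g; x across the faces to grip
- key_tip (a point): lower end of the key's blade, on its centre line, 51 mm below key_head
- stand: fixed pale plastic stand on the shelf, 52 mm (x) by 124 mm (y) and 45 mm tall; origin at the centre of its underside, z up. Slots in its top: tweezers at y = +44 mm, the key at 0, a nail file at y = -44 mm. The key stands blade down with its shoulder on the stand's top; raise it 30 mm to clear the slot, 70 mm to pass over its neighbours
- tweezers: steel tweezers standing tips down in the stand, 92 mm long, tops 99 mm above the shelf; origin at the tips. Not to be disturbed
- nail_file: steel nail file with a grey handle standing in the stand, 89 mm long, its top 96 mm above the shelf; origin at its foot. Not to be disturbed
- amber_bottle: amber plastic bottle with a white twist cap, 40 mm across, 78 mm tall, origin under its centre; stands at the back of the shelf. Not to be disturbed
- glass_jar: glass jar with a chrome lid, 66 mm across, 80 mm tall, origin under its centre; at the back of the shelf. Not to be disturbed
- cream_pot: white cream pot, 54 mm across, 40 mm tall, origin under its centre; at the back of the shelf. Not to be disturbed
- nail_clipper: steel nail clipper lying on the shelf near the robot, 13 by 56 mm, 15 mm tall, origin under its centre. Not to be disturbed
- floss_box: round white floss box lying on the shelf near the robot, 44 mm across, 20 mm tall, origin under its centre. Not to be disturbed
Not all that is in view belongs to the job. What is shaped like the part that bears organiser_mid but blue is not meant.

How it is judged:
On the way, in this order (a step that is already met when the one before it is completed fails the run):
1. the organiser is flush against the lock housing (y of organiser_end in the frame of dock_face above -0.0025 m), for 0.2 s.
2. the key is fully home in the keyway (z of key_tip in the frame of keyway below -0.0235 m and horizontal distance between key_tip and keyway below 0.004 m), for 0.2 s.
3. the key is turned a quarter clockwise with the lid bar pushed across (value of joint lock above 1.25 rad and value of joint lid_bar above 0.006 m), for 0.2 s.
At the end, for the whole second after the job is handed in: Organiser flush with the lock housing (gap under 2.5 mm), key home (tip over 23.5 mm down the keyway, within 4 mm of its centre), barrel turned clockwise over 1.25 rad, lid bar pushed over 6 mm, and the fingers still holding the key (over 2 N) (all of step 2 and all of step 3 and y of organiser_end in the frame of dock_face above -0.0025 m and contact force between the fingers and key above 2 N); the arm keeps its last pose, push and grip.
It fails at once if the tweezers or nail file in the stand are moved over 30 mm (distance of any of tweezers, nail_file from where it was at the start of the episode above 0.03 m).
It fails at once if a bottle, jar or pot at the back is moved over 30 mm (distance of any of amber_bottle, glass_jar, cream_pot from where it was at the start of the episode above 0.03 m).
It fails at once if the nail clipper or floss box is moved over 30 mm (distance of any of nail_clipper, floss_box from where it was at the start of the episode above 0.03 m).
It also fails if it takes over 64 s, if anything falls off the work surface, if the arm or the gripper's body presses on something with over 40 N, if the wrist force passes 120 N, or if a joint passes its speed limit or range.

ROBOT

A 6-joint arm with a two-finger parallel gripper is mounted at the origin on the work surface. World frame = base frame: x ahead of the robot, y to its left, z up, the work surface at z = 0. Lengths are in m, angles in rad, forces in N, time in s.
With the tool pointing down it reaches from about 0.4 to 0.825 m from the base axis. Payload 7 kg.
Tool frame: the origin (TCP) lies between the finger pads; the fingertips stand 25 mm ahead of it and the grasp point (between the pads) lies 6 mm ahead of it (arm.tip_extent is the z of the fingertips in the tool frame, in m); z points along the fingers, x is the direction in which the jaws open and shut, and the axes are right-handed (so a half turn about z gives the same grasp; the last joint's range is limited). The gripper opens to 88 mm and grips with 3 to 60 N. Pads are 19 mm wide; open, the fingers measure 130 mm over their backs; the gripper's body (78 mm by 193 mm) begins 47 mm behind the grasp point.
Start: joints at [1.414, 0.359, 0.012, 0, -1.224, -0.288], TCP at [0.29, 0.609, 0.252] pointing down, gripper open.
Joint ranges: [-3.07, 3.07], [-1.43, 2.12], [-1.02, 1.25], [-3.03, 1.67], [-3.05, -0], [-3.03, 3.03]. Speed limits (rad/s): [2.39, 2.39, 3.01, 3.14, 3.14, 3.14].

INTERFACE

Orientations are given as [roll, pitch, yaw] about the fixed x, y, z axes, in that order (R = Rz(yaw) Ry(pitch) Rx(roll)).
In Python, from station import monitor, grab_frame, job_done, arm gives the robot as it stands.
- The arm moves only by the shell command python3 -m jog 'ROWS' [FORCE]. ROWS is JSON, a list that holds one entry, the list of rows, each a list of 7 numbers: the shift along the world's x, y, z in m, then the turn, a rotation vector about the world's x, y, z in rad, then the opening, from 0 (shut) to 1 (fully open). In form: [[[dx, dy, dz, ax, ay, az, claw], ...]]. A call has 1 to 20 rows; each row shifts and turns the commanded pose from where the row before left it; what a row does not reach is not made up. A row lasts 1/8 s, in which the tool goes at most 62.5 mm and 10.7 degrees, less where a joint would pass 70% of its speed; a pose out of reach is approached as far as the arm can. A call is refused whole if a number of a shift passes 0.0625 or a number of a turn 0.188, either way. A call with a gripper value outside its range is refused whole. The fingers move at their own pace and stop on an object; FORCE is the grip in N (left out, the last holds). Time passes only in rows, so rows that do not move let the fingers close. It gives the time, the measured TCP pose, the force and the opening at its end, in the units of the state.
- monitor.get_state(): the state, without advancing time (a new reading comes with each control period).
- grab_frame(name): name is "side" or "top" or "wrist"; returns a dict with "pixels" (384x512x3 uint8, red, green, blue), "K" (3x3 intrinsics, pixels), "k1" (the pictures are not rectified: a ray, as slopes to the right and down, at radius r is drawn at 1 + k1 r^2 times it, then the intrinsics apply), "view" (4x4, takes a point from world to camera coordinates); the wrist camera has in their place "hand_eye" (4x4, takes a point from camera to tool coordinates, whose origin is the TCP and whose axes are the tool frame's). Camera axes: x right, y down, z forward; pixel columns grow to the right and rows downward; lengths in m; the calibration is good to about 2 mm. A picture is of the moment at which its call begins: read the wrist's pose just before it. There is no depth.
- job_done(): hands the job in, once; it reports no verdict.
The state is a dict: "t": time; "q": joint angles; "qd": joint speeds; "joint_efforts": joint torques, N m; "eef_pos": TCP position; "ee_rot": TCP orientation; "force": force on the tool from outside, world axes, zero at the start; "moment": the same for the moment, N m; "width": finger opening in m.
Only numpy, scipy, OpenCV 4.12 (cv2) and the standard library are available. Lean on these libraries where they do the work, as an engineer would, in place of code of your own. Each camera call takes 0.05 s, during which the arm holds its last target.

## Working session

There is one attempt and no reset: what is moved stays moved. The work goes in short steps, Python scripts to look and compute and a shell command to move; the robot and the scene stay as the last step left them, time stands still between calls to the robot, and variables do not carry over. Pictures are saved under pics/ and viewed, and the job is handed in when it is done.

```bash
ls; mkdir -p pics
python3 - <<'E'
from station import monitor, grab_frame, arm
import cv2
print(monitor.get_state())
for n in ("side","top","wrist"):
    f=grab_frame(n); cv2.imwrite(f"pics/{n}0.png",f["pixels"][:,:,::-1])
    print(n,f["K"],f["k1"],f.get("view"),f.get("hand_eye"))
E
```

```text
pics
{'t': 0.0, 'q': array([ 1.41408034e+00,  3.59386046e-01,  1.10391047e-02, -3.38869318e-04,
       -1.22409642e+00, -2.88092523e-01]), 'qd': array([-1.04277604e-03, -5.01244337e-04,  1.10857592e-03, -3.79821333e-05,
        1.29620936e-03, -1.68469179e-03]), 'joint_efforts': array([-8.31979196e-05, -5.82719564e+01,  2.93053901e+01,  6.99709877e+00,
        7.01659505e-03, -1.52853718e-04]), 'eef_pos': array([0.2902776 , 0.60889089, 0.25061663]), 'ee_rot': array([-3.14143008e+00, -1.66967326e-03, -2.01572038e+00]), 'force': array([0.40771931, 0.58728058, 0.18255424]), 'moment': array([ 0.02694241, -0.0222358 , -0.00494786]), 'width': 0.08779155491846033}
side [[433.2918859    0.         255.58251186]
 [  0.         433.2918859  194.37604733]
 [  0.           0.           1.        ]] -0.13223239741289156 [[ 0.80572468 -0.59220661  0.00995392 -0.42094778]
 [-0.45274497 -0.62664211 -0.63430407  0.22537796]
 [ 0.38187661  0.50656786 -0.77301958  1.21890438]
 [ 0.          0.          0.          1.        ]] None
top [[436.6545901    0.         257.6698632 ]
 [  0.         436.6545901  185.44640291]
 [  0.           0.           1.        ]] -0.1703178373915103 [[ 0.02303282 -0.99956152 -0.01860793 -0.0562873 ]
 [-0.99331344 -0.02077473 -0.11356416  0.46527585]
 [ 0.11312779  0.02109921 -0.99335639  1.19500139]
 [ 0.          0.          0.          1.        ]] None
wrist [[341.99372033   0.         262.57202616]
 [  0.         341.99372033 198.01518313]
 [  0.           0.           1.        ]] -0.04144724765103452 None [[ 9.99999266e-01 -3.00364580e-04  1.17413209e-03 -1.09512521e-04]
 [-6.52729874e-05  9.54047504e-01  2.99655396e-01 -8.16311993e-02]
 [-1.21018366e-03 -2.99655252e-01  9.54046784e-01 -1.33125808e-01]
 [ 0.00000000e+00  0.00000000e+00  0.00000000e+00  1.00000000e+00]]
```

View pics/side0.png

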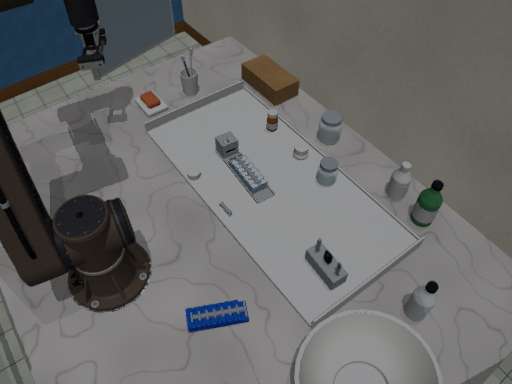

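View pics/top0.png

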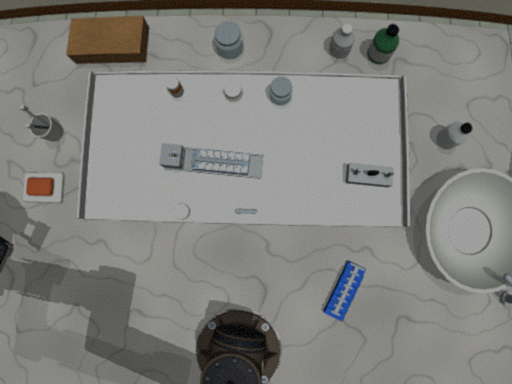

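View pics/wrist0.png

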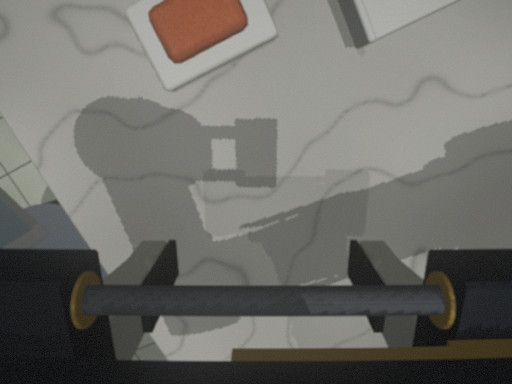

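Side: dock housing (227,143), frosted organiser (250,172), stand (325,265) with the key between two others. Top: housing (172,156), organiser (222,160), stand (370,174). The blue look-alike is at (345,290) in top and (217,315) in side.

```bash
cat > h.py <<'E'
import numpy as np, cv2
from station import monitor, grab_frame, arm
from scipy.spatial.transform import Rotation as R
def undist(f,uv):
    K=f["K"];k=f["k1"]
    p=np.array([(uv[0]-K[0,2])/K[0,0],(uv[1]-K[1,2])/K[1,1]])
    s=p.copy()
    for _ in range(20): s=p/(1+k*(s@s))
    return s
def c2w(f,st=None):
    if f.get("view") is not None: return np.linalg.inv(f["view"])
    T=np.eye(4);T[:3,:3]=R.from_euler("xyz",st["ee_rot"]).as_matrix();T[:3,3]=st["eef_pos"]
    return T@f["hand_eye"]
def ray(f,uv,st=None):
    T=c2w(f,st);s=undist(f,uv);d=T[:3,:3]@np.array([s[0],s[1],1.]);return T[:3,3],d/np.linalg.norm(d)
def onz(f,uv,z,st=None):
    o,d=ray(f,uv,st);return o+d*(z-o[2])/d[2]
def tri(rays):
    A=np.zeros((3,3));b=np.zeros(3)
    for o,d in rays:
        P=np.eye(3)-np.outer(d,d);A+=P;b+=P@o
    x=np.linalg.solve(A,b);return x,[np.linalg.norm((np.eye(3)-np.outer(d,d))@(x-o)) for o,d in rays]
def proj(f,p,st=None):
    c=np.linalg.inv(c2w(f,st))@np.append(p,1.);s=c[:2]/c[2];s=s*(1+f["k1"]*(s@s));return f["K"][:2,:2]@s+f["K"][:2,2]
E
python3 - <<'E'
import cv2
def crop(n,x0,y0,w,h,k,o):
    i=cv2.imread(f"pics/{n}.png")[y0:y0+h,x0:x0+w]; cv2.imwrite(f"pics/{o}.png",cv2.resize(i,None,fx=k,fy=k,interpolation=cv2.INTER_CUBIC))
a=cv2.imread("pics/top0.png");b=cv2.imread("pics/side0.png")
import numpy as np
r=lambda i,x,y,w,h,k:cv2.resize(i[y:y+h,x:x+w],(w*k,h*k),interpolation=cv2.INTER_CUBIC)
cv2.imwrite("pics/c1.png",np.vstack([r(a,150,130,130,60,6),r(a,330,140,130,40,6)]))
cv2.imwrite("pics/c2.png",np.hstack([r(b,205,125,75,90,5),r(b,290,225,75,90,5)]))
E
```

```text
(no output)
```

View pics/c1.png

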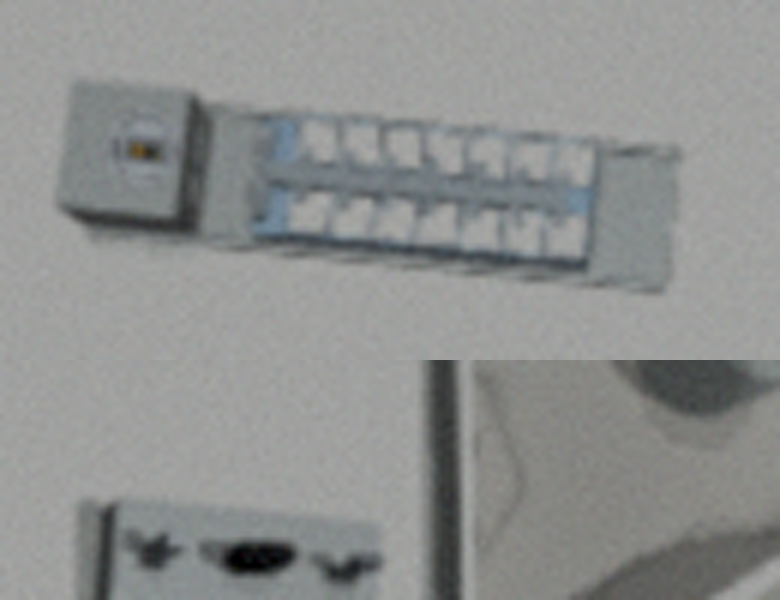

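View pics/c2.png

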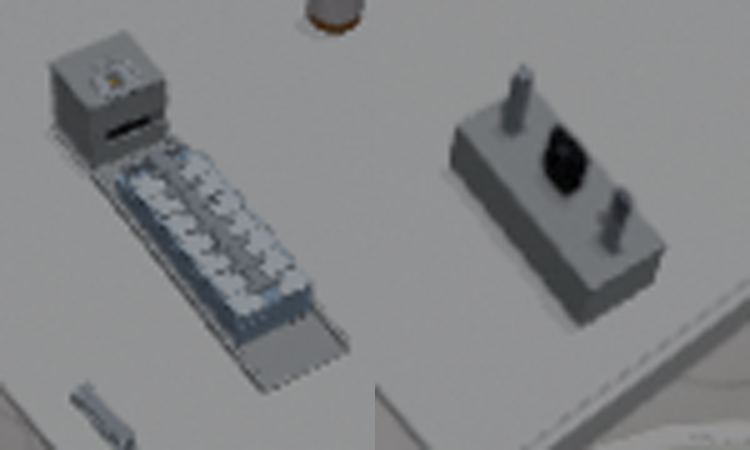

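Run:
```python
from h import *
t=grab_frame("top");s=grab_frame("side")
C=lambda x,y:(150+x/6,130+y/6)
S=lambda x,y:(205+x/5,125+y/5)
def T(a,b): print(np.round(tri([ray(t,a),ray(s,b)])[0],4),np.round(tri([ray(t,a),ray(s,b)])[1],4))
T(C(143,150),S(113,78))   #keyway
T(C(668,290),S(265,390))  # tray near corner -y -x
T(C(680,150),S(349,347))  # tray far corner -y +x
T((372.8,172.8),(328.2,257))
T(C(55,210),S(92,108)) # housing top front corner? 
b=[onz(t,C(*p),0.07) for p in [(72,78),(200,92),(187,220),(58,208)]]
print(np.round(b,4))
f=[onz(t,(330+x/6,140+(y-360)/6),0.055) for x,y in [(115,502),(383,523)]]
print(np.round(f,4), np.arctan2(*(f[0]-f[1])[[1,0]]))
a=[onz(t,C(*p),0.012) for p in [(668,290),(680,150),(90,238)]];print(np.round(a,4))
```

```text
[0.5397 0.1842 0.0746] [0.0001 0.0001]
[ 0.4887 -0.0564  0.0192] [0.0013 0.0013]
[ 0.5545 -0.0599  0.0187] [0. 0.]
[ 0.5016 -0.3573  0.0825] [0.001 0.001]
[0.534  0.2329 0.0097] [0.0143 0.0143]
[[0.5739 0.2202 0.07  ]
 [0.5681 0.16   0.07  ]
 [0.5087 0.1632 0.07  ]
 [0.5132 0.2235 0.07  ]]
[[ 0.5288 -0.2975  0.055 ]
 [ 0.522  -0.4233  0.055 ]] 1.517292784103646
[[ 0.4885 -0.0557  0.012 ]
 [ 0.5557 -0.0599  0.012 ]
 [ 0.5081  0.2217  0.012 ]]
```

Candidates: frosted organiser in the tray, top (222,160); blue one outside the shelf, top (345,290). I choose the frosted one between the rails. Key candidates: tweezers, top (355,171), black key head (373,173) and nail file (387,174). I choose the black one in the middle.

```bash
python3 -m jog '[[[0.034,-0.058,0,0,0,-0.17,1],[0.034,-0.058,0,0,0,-0.17,1],[0.034,-0.058,0,0,0,-0.17,1],[0.034,-0.058,0,0,0,-0.17,1],[0.034,-0.058,0,0,0,-0.17,1],[0.034,-0.058,0,0,0,-0.17,1],[0.034,-0.058,0,0,0,-0.18,1],[0,0,0,0,0,0,1],[0,0,0,0,0,0,1]]]'
python3 - <<'E'
from h import *
st=monitor.get_state();f=grab_frame("wrist");cv2.imwrite("pics/w1.png",f["pixels"][:,:,::-1])
print(st["eef_pos"],st["ee_rot"],st["t"]); np.save("w1.npy",{"st":st},allow_pickle=True)
E
```

```text
t: 1.38
eef_pos: [0.5118, 0.2316, 0.2515]
ee_rot: [3.141, -0.0, 3.067]
force: [-0.8, 0.3, -0.1]
width: 0.0876
[0.51179387 0.23162139 0.25152687] [ 3.14138534e+00 -5.52404533e-05  3.06732459e+00] 1.375
```

View pics/w1.png

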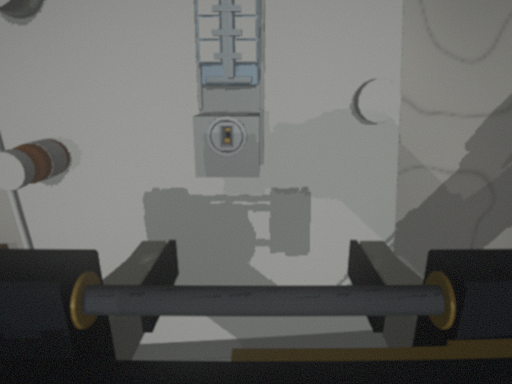

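The wrist view shows the keyway barrel at (228,135), the housing, the +y end of the organiser, and the jaws aligned with the dock.

Run:
```python
from h import *
i=cv2.imread("pics/w1.png");cv2.imwrite("pics/w1c.png",cv2.resize(i[0:190,180:280],None,fx=4,fy=4,interpolation=cv2.INTER_CUBIC)[-600:])
f=grab_frame("wrist");st=np.load("w1.npy",allow_pickle=True).item()["st"];t=grab_frame("top");s=grab_frame("side")
x,e=tri([ray(f,(228,135.5),st),ray(t,(173.8,155)),ray(s,(227.6,140.6))]);print(x,e)
for z in(.07,.0746,.078):print(onz(f,(228,135.5),z,st))
```

```text
[0.5400442  0.18537459 0.0733572 ] [np.float64(0.0008741953712071084), np.float64(0.0008182461093975558), np.float64(0.00023544577214358367)]
[0.5401152  0.18658582 0.07      ]
[0.53962132 0.18605973 0.0746    ]
[0.53925628 0.18567088 0.078     ]
```

View pics/w1c.png

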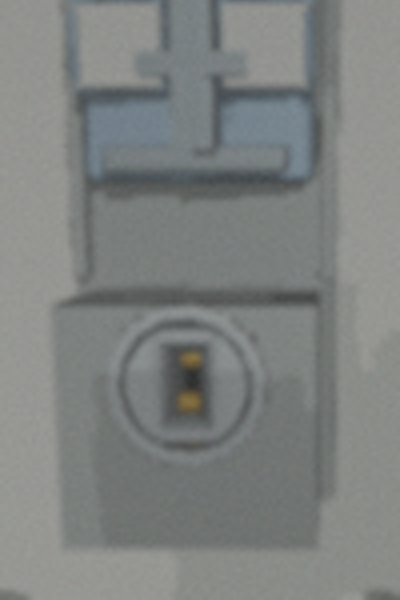

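Run:
```python
from h import *
f=grab_frame("wrist");st=np.load("w1.npy",allow_pickle=True).item()["st"];t=grab_frame("top")
P=lambda u,v,z:onz(f,(180+u/4,40+v/4),z,st)
k=P(188.5,383,.0735);print("key",k)
a,b=P(55,303,.0735),P(320,300,.0735);print("face",a,b,np.linalg.norm(a-b),np.arctan2((a-b)[1],(a-b)[0]))
c,d=P(88,183,.044),P(316,181,.044);print("org end",c,d,np.linalg.norm(c-d),np.arctan2((c-d)[1],(c-d)[0]))
C=lambda x,y:(150+x/6,130+y/6)
print("org -y end",onz(t,C(597,150),.0465),onz(t,C(590,250),.0465))
yaw=-.074;u=np.array([-np.sin(yaw),np.cos(yaw)]);m=(c+d)[:2]/2
print("gap",(k[:2]-m)@u-.018,"end centre",m-.16*u, u)
```

```text
key [0.54055062 0.18634879 0.0735    ]
face [0.56836081 0.16646583 0.0735    ] [0.50954411 0.17031317 0.0735    ] 0.0589423980852529 -0.06531929982878713
org end [0.56278461 0.14081576 0.044     ] [0.50868696 0.14451463 0.044     ] 0.054223958701877996 -0.06826771359452999
org -y end [ 0.54859021 -0.02185949  0.0465    ] [ 0.50180366 -0.01982825  0.0465    ]
gap 0.025920017699607976 end centre [ 0.52390659 -0.01689692] [0.07393248 0.99726325]
```

```bash
python3 -m jog '[[[0.002,-0.06,0,0,0,0.006,0],[0.002,-0.06,0,0,0,0,0],[0.002,-0.06,0,0,0,0,0],[0.002,-0.06,-0.04,0,0,0,0],[0.001,-0.06,-0.04,0,0,0,0],[0,0,-0.04,0,0,0,0],[0,0,-0.04,0,0,0,0],[0,0,-0.02,0,0,0,0],[0,0,0,0,0,0,0]]]' 20
python3 - <<'E'
from h import *
st=monitor.get_state();f=grab_frame("wrist");cv2.imwrite("pics/w2.png",f["pixels"][:,:,::-1])
f=grab_frame("side");cv2.imwrite("pics/s2.png",cv2.resize(f["pixels"][120:230,190:330,::-1],None,fx=5,fy=5))
print(st["eef_pos"],st["ee_rot"],st["t"],st["force"])
E
```

```text
t: 2.8
eef_pos: [0.5194, -0.0519, 0.0809]
ee_rot: [-3.141, -0.003, 3.074]
force: [0.4, 0.6, 0.2]
width: 0.0037
[ 0.51936068 -0.05187997  0.0808748 ] [-3.14051605 -0.00325671  3.07447672] 2.8 [0.44428001 0.56116455 0.24767985]
```

View pics/s2.png

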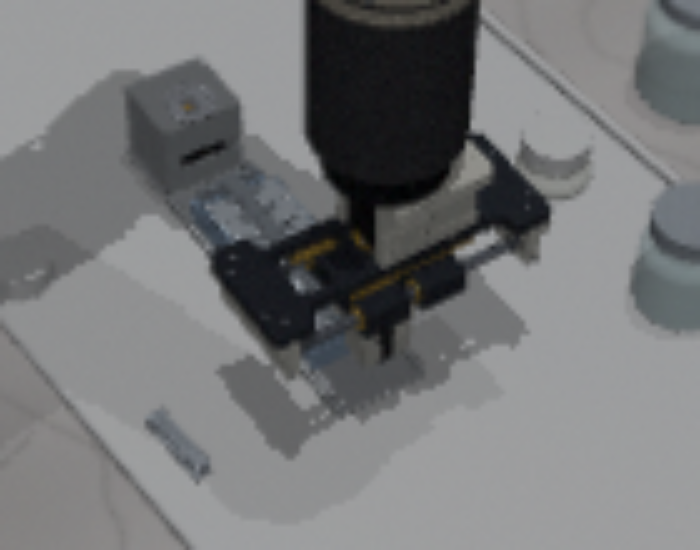

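The side view shows the closed fingers above the tray, behind the organiser's -y end. I'll lower them, then push.

```bash
python3 -m jog '[[[0,-0.004,-0.015,0,0,0,0],[0,0,-0.015,0,0,0,0],[0,0,0,0,0,0,0]]]'
python3 -m jog '[[[0.001,0.012,0,0,0,0,0],[0.001,0.012,0,0,0,0,0],[0.001,0.012,0,0,0,0,0],[0,0.006,0,0,0,0,0],[0,0,0,0,0,0,0]]]'
```

```text
t: 3.28
eef_pos: [0.5193, -0.0564, 0.0509]
ee_rot: [-3.141, -0.002, 3.073]
force: [0.1, 0.6, -0.8]
width: 0.0007
t: 3.9
eef_pos: [0.5234, -0.0134, 0.0524]
ee_rot: [3.141, 0.0, 3.075]
force: [0.5, 0.0, 0.7]
width: 0.0004
```

```bash
python3 -m jog '[[[0.0005,0.006,0,0,0,0,0],[0.0005,0.006,0,0,0,0,0],[0,0,0,0,0,0,0]]]'; python3 -m jog '[[[0,0.003,0,0,0,0,0],[0,0.002,0,0,0,0,0],[0,0,0,0,0,0,0]]]'
python3 - <<'E'
from h import *
st=monitor.get_state();f=grab_frame("top");cv2.imwrite("pics/t3.png",cv2.resize(f["pixels"][110:210,140:290,::-1],None,fx=5,fy=5))
f=grab_frame("side");cv2.imwrite("pics/s3.png",cv2.resize(f["pixels"][120:220,190:310,::-1],None,fx=5,fy=5))
E
```

```text
t: 4.28
eef_pos: [0.5244, -0.0017, 0.0521]
ee_rot: [3.141, 0.0, 3.074]
force: [0.5, -0.5, 0.5]
width: 0.0003
t: 4.65
eef_pos: [0.5226, -0.0008, 0.0522]
ee_rot: [-3.137, -0.004, 3.073]
force: [0.6, -23.9, 5.5]
width: 0.0001
```

View pics/s3.png

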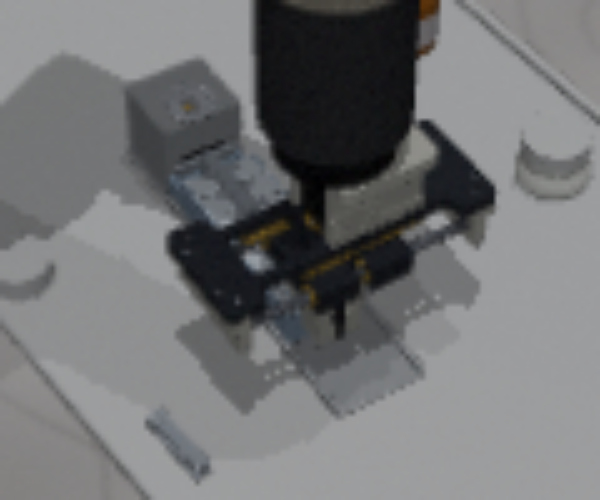

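View pics/t3.png

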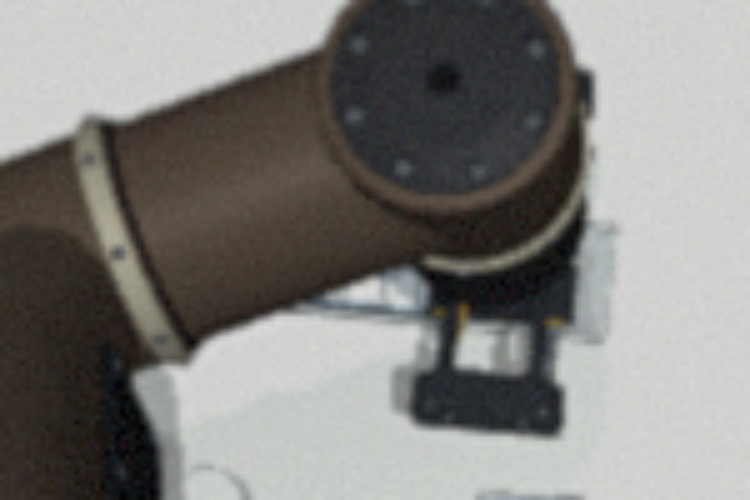

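The push stopped hard at 24 N where the geometry predicts the organiser is flush. I'll back off, rise and go look at the stand.

```bash
python3 -m jog '[[[0,-0.012,0,0,0,0,0],[0,-0.02,0.03,0,0,0,0],[0,-0.04,0.06,0,0,0,0.5],[-0.003,-0.06,0.06,0,0,0,1],[-0.003,-0.06,0.05,0,0,0,1],[-0.005,-0.06,0.0,0,0,0.01,1],[-0.005,-0.06,0.0,0,0,0,1],[-0.004,-0.02,0.0,0,0,0,1],[0,0,0.0,0,0,0,1],[0,0,0.0,0,0,0,1]]]'
python3 - <<'E'
from h import *
st=monitor.get_state();f=grab_frame("wrist");cv2.imwrite("pics/w4.png",f["pixels"][:,:,::-1]);np.save("w4.npy",{"st":st},allow_pickle=True)
print(st["eef_pos"],st["ee_rot"],st["t"])
f=grab_frame("side");cv2.imwrite("pics/s4.png",cv2.resize(f["pixels"][120:220,190:310,::-1],None,fx=5,fy=5))
E
```

```text
t: 6.0
eef_pos: [0.5058, -0.2952, 0.2182]
ee_rot: [3.141, 0.0, 3.084]
force: [1.0, 0.2, -0.7]
width: 0.0745
[ 0.5058442  -0.29516195  0.21823614] [3.14119601e+00 4.82065309e-05 3.08396033e+00] 6.0
```

View pics/w4.png

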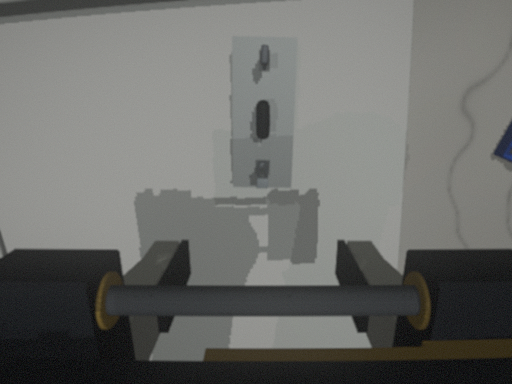

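View pics/s4.png

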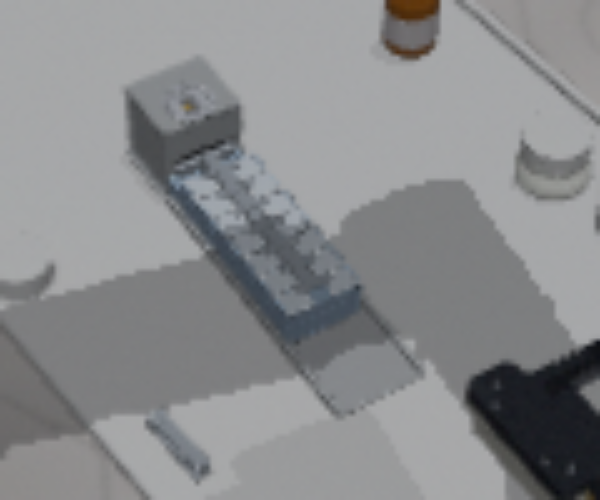

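Side: the organiser butts against the housing. Wrist: black key head at (263,119), tweezers (262,170) and file (265,55).

Run:
```python
from h import *
i=cv2.imread("pics/w4.png");cv2.imwrite("pics/w4c.png",cv2.resize(i[30:200,215:315],None,fx=4,fy=4,interpolation=cv2.INTER_CUBIC)[:600])
m=((i.max(2)<45)*255).astype(np.uint8);m[200:]=0;m[:80]=0;m[:,:200]=0;m[:,320:]=0
n,l,s,c=cv2.connectedComponentsWithStats(m)
for k in range(1,n):
    if s[k,4]>20: print(s[k],c[k])
ys,xs=np.nonzero(m);print(cv2.minAreaRect(np.c_[xs,ys].astype(np.float32)))
f=grab_frame("wrist");st=np.load("w4.npy",allow_pickle=True).item()["st"]
for q in [(233,38),(296,38),(292,187),(232,187)]: print(q,onz(f,q,.0584,st))
for q in [(263.5,101),(262.5,138),(263,119.5)]: print(q,onz(f,q,.1004,st))
```

```text
((264.3841552734375, 119.55382537841797), (3.769890069961548, 35.0142822265625), 1.6365771293640137)
(233, 38) [ 0.52218739 -0.41838679  0.0584    ]
(296, 38) [ 0.47252626 -0.41554657  0.0584    ]
(292, 187) [ 0.47979345 -0.29363587  0.0584    ]
(232, 187) [ 0.53302749 -0.29672871  0.0584    ]
(263.5, 101) [ 0.50101281 -0.36984987  0.1004    ]
(262.5, 138) [ 0.50322411 -0.34381859  0.1004    ]
(263, 119.5) [ 0.5021025  -0.35702034  0.1004    ]
```

View pics/w4c.png

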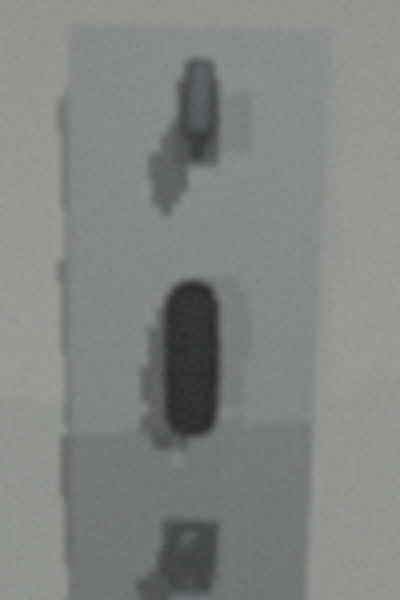

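```bash
python3 -m jog '[[[-0.002,-0.03,0,0,0,-0.012,0.6],[-0.002,-0.031,0,0,0,0,0.6],[0,0,0,0,0,0,0.6],[0,0,-0.04,0,0,0,0.6],[0,0,-0.02,0,0,0,0.6],[0,0,0,0,0,0,0.6]]]' 30
python3 - <<'E'
from h import *
st=monitor.get_state();f=grab_frame("wrist");cv2.imwrite("pics/w5.png",f["pixels"][:,:,::-1]);np.save("w5.npy",{"st":st},allow_pickle=True)
print(st["eef_pos"],st["ee_rot"],st["t"])
p=st["eef_pos"];print(proj(f,[p[0],p[1],.1004],st),proj(f,[.502,-.3565,.1004],st))
E
```

```text
t: 6.9
eef_pos: [0.5011, -0.3555, 0.157]
ee_rot: [3.14, -0.003, 3.073]
force: [0.5, -0.0, 1.1]
width: 0.0529
[ 0.50107075 -0.35548553  0.15696737] [ 3.14049720e+00 -3.04405162e-03  3.07263980e+00] 6.9
[262.67346523 232.90785462] [261.01086382 231.45127656]
```

View pics/w5.png

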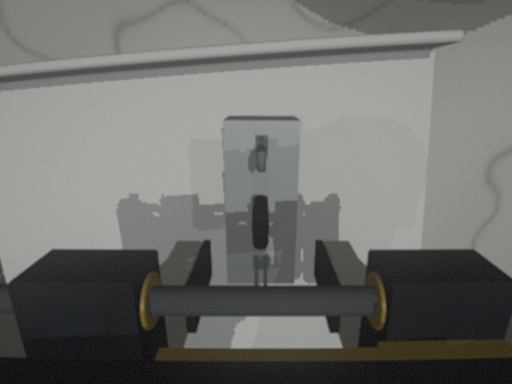

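Run:
```python
from h import *
f=grab_frame("wrist");st=np.load("w5.npy",allow_pickle=True).item()["st"]
print(onz(f,(260,248),.1004,st),onz(f,(260,196),.0664,st),onz(f,(260,196),.1004,st))
i=cv2.imread("pics/w5.png");cv2.imwrite("pics/w5c.png",cv2.resize(i[180:270,220:310],None,fx=6,fy=6,interpolation=cv2.INTER_CUBIC))
```

```text
[ 0.50338049 -0.34565955  0.1004    ] [ 0.50184726 -0.36832278  0.0664    ] [ 0.50102351 -0.37871701  0.1004    ]
```

View pics/w5c.png

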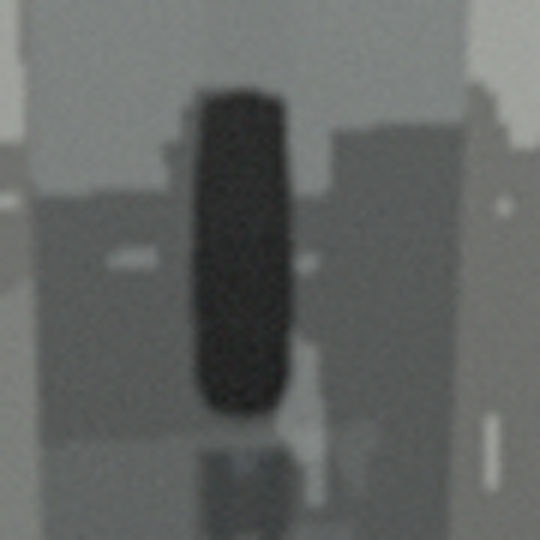

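```bash
python3 -m jog '[[[0.001,-0.002,0,0,0,0,0.6],[0,0,-0.03,0,0,0,0.6],[0,0,-0.03,0,0,0,0.6],[0,0,-0.004,0,0,0,0.6],[0,0,0,0,0,0,0.6]]]' 30
python3 -m jog '[[[0,0,0,0,0,0,0],[0,0,0,0,0,0,0],[0,0,0,0,0,0,0],[0,0,0,0,0,0,0]]]' 30
```

```text
t: 7.62
eef_pos: [0.5033, -0.3593, 0.0955]
ee_rot: [-3.141, 0.001, 3.072]
force: [0.6, -0.2, 1.1]
width: 0.0525
t: 8.12
eef_pos: [0.5027, -0.359, 0.0946]
ee_rot: [-3.141, 0.0, 3.072]
force: [0.2, -0.4, 0.2]
width: 0.0181
```

```bash
python3 -m jog '[[[0,0,0,0,0,0,0],[0,0,0,0,0,0,0],[0,0,0,0,0,0,0]]]' 40; python3 -m jog '[[[0,0,0.005,0,0,0,0],[0,0,0.025,0,0,0,0],[0,0,0.03,0,0,0,0],[0,0,0.03,0,0,0,0],[0,0,0.02,0,0,0,0],[0,0,0,0,0,0,0],[0,0,0,0,0,0,0]]]'
python3 - <<'E'
from h import *
st=monitor.get_state();f=grab_frame("wrist");cv2.imwrite("pics/w6.png",f["pixels"][:,:,::-1])
f=grab_frame("side");cv2.imwrite("pics/s6.png",cv2.resize(f["pixels"][180:320,250:390,::-1],None,fx=4,fy=4))
E
```

```text
t: 8.5
eef_pos: [0.5027, -0.3589, 0.0944]
ee_rot: [-3.142, -0.0, 3.072]
force: [-0.8, 0.1, 0.8]
width: 0.0095
t: 9.38
eef_pos: [0.5023, -0.3587, 0.2037]
ee_rot: [3.141, -0.001, 3.071]
force: [0.1, 0.1, 0.1]
width: 0.01
```

View pics/w6.png

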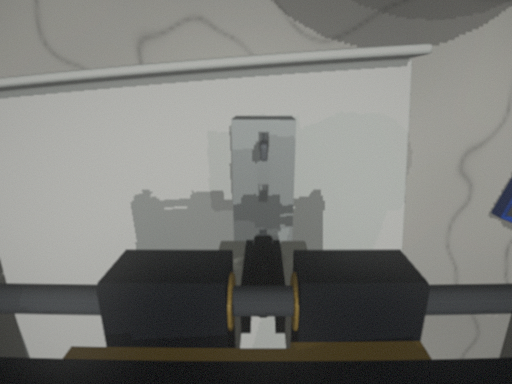

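View pics/s6.png

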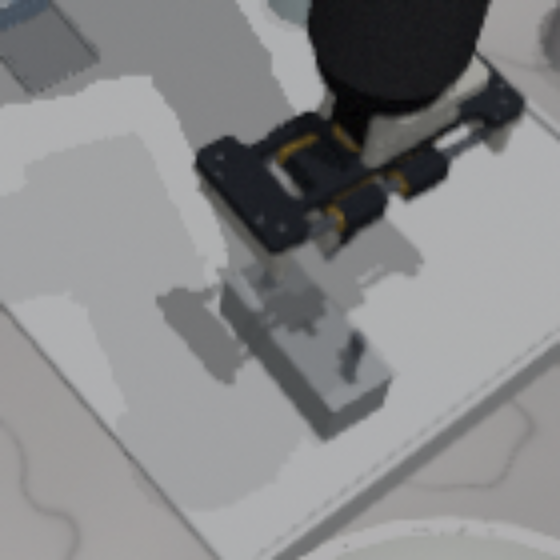

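```bash
python3 -m jog '[[[0.004,0.04,0,0,0,0,0],[0.004,0.06,0,0,0,0,0],[0.004,0.06,0,0,0,0,0],[0.004,0.06,0,0,0,0,0],[0.004,0.06,0,0,0,0,0],[0.004,0.06,0,0,0,0,0],[0.004,0.06,0,0,0,0,0],[0.004,0.06,0,0,0,0,0],[0.004,0.05,0,0,0,0,0],[0.001,0.02,0,0,0,0,0],[0,0.01,0,0,0,0,0],[0,0,0,0,0,0,0],[0,0,0,0,0,0,0]]]'
python3 - <<'E'
from h import *
st=monitor.get_state();f=grab_frame("wrist");cv2.imwrite("pics/w7.png",f["pixels"][:,:,::-1]);np.save("w7.npy",{"st":st},allow_pickle=True)
f=grab_frame("side");cv2.imwrite("pics/s7.png",cv2.resize(f["pixels"][70:190,170:290,::-1],None,fx=5,fy=5,interpolation=cv2.INTER_CUBIC))
print(st["eef_pos"],st["ee_rot"],st["t"],st["width"])
p=st["eef_pos"];print(proj(f,p-[0,0,.062]),proj(f,[.5405,.186,.0735]))
E
```

```text
t: 11.1
eef_pos: [0.5396, 0.1799, 0.2043]
ee_rot: [-3.141, -0.0, 3.07]
force: [0.2, -0.8, -0.4]
width: 0.0097
[0.53957335 0.17987208 0.20433241] [-3.14136094e+00 -2.92886308e-04  3.07040976e+00] 11.1 0.009702190226033032
[227.55406111 126.25533263] [227.55244514 140.45418807]
```

View pics/w7.png

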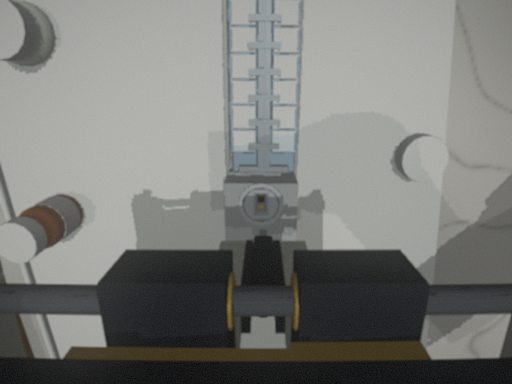

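View pics/s7.png

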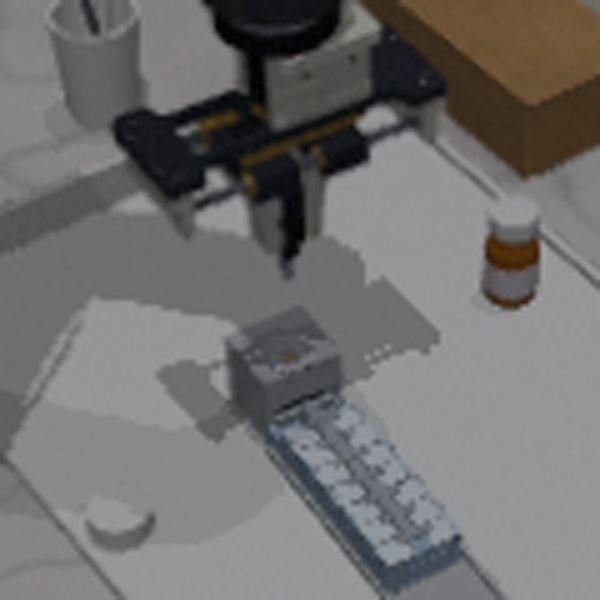

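Run:
```python
from h import *
f=grab_frame("wrist");st=np.load("w7.npy",allow_pickle=True).item()["st"];p=st["eef_pos"]
print("keyway",onz(f,(262,204),.0735,st),onz(f,(261.5,203.5),.0735,st))
for d in (-.006,0,.006): print("tip",proj(f,p+[0,d,-.062],st))
print(proj(f,p+[0,-.014,.006],st),proj(f,p+[0,-.014,-.028],st),proj(f,p+[0,-.014,-.036+.0],st))
i=cv2.imread("pics/w7.png");cv2.imwrite("pics/w7c.png",cv2.resize(i[170:330,200:325],None,fx=4,fy=4,interpolation=cv2.INTER_CUBIC)[:600])
```

```text
keyway [0.54054842 0.18604126 0.0735    ] [0.54092303 0.18558533 0.0735    ]
tip [262.21080885 220.44985178]
tip [262.90655801 229.53756623]
tip [263.59033177 238.4672973 ]
[260.9926053  261.56006051] [261.15331075 229.85435961] [261.18291448 224.0331461 ]
```

View pics/w7c.png

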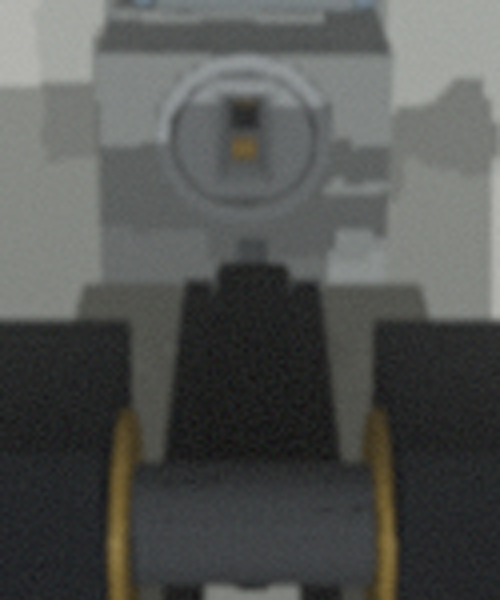

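```bash
python3 -m jog '[[[0.001,0.003,0,0,0,0,0],[0,0,-0.03,0,0,0,0],[0,0,-0.03,0,0,0,0],[0,0,0,0,0,0,0],[0,0,0,0,0,0,0]]]'
python3 - <<'E'
from h import *
st=monitor.get_state();f=grab_frame("wrist");i=f["pixels"][:,:,::-1];cv2.imwrite("pics/w8.png",cv2.resize(i[190:330,200:325],None,fx=5,fy=5,interpolation=cv2.INTER_CUBIC)[:600]);np.save("w8.npy",{"st":st},allow_pickle=True)
p=st["eef_pos"];print(p)
for d in (-.006,0,.006): print("tip",proj(f,p+[0,d,-.062],st))
print("kw",proj(f,[.5406,.186,.0735],st),proj(f,[.5406,.186-.014,.0735],st))
f=grab_frame("side");cv2.imwrite("pics/s8.png",cv2.resize(f["pixels"][90:170,190:270,::-1],None,fx=7,fy=7,interpolation=cv2.INTER_CUBIC))
print(proj(f,p+[0,.003,-.062]),proj(f,[.5405,.186,.0735]))
E
```

```text
t: 11.88
eef_pos: [0.5414, 0.1843, 0.1455]
ee_rot: [3.141, 0.001, 3.072]
force: [-0.3, -0.4, 0.1]
width: 0.0098
[0.54136752 0.18433743 0.14545863]
tip [262.36256444 220.40190369]
tip [263.04257471 229.48993528]
tip [263.71085548 238.4197575 ]
kw [264.37857971 225.83901122] [262.87345459 205.30064824]
[227.43109916 137.97753141] [227.55244514 140.45418807]
```

View pics/w8.png

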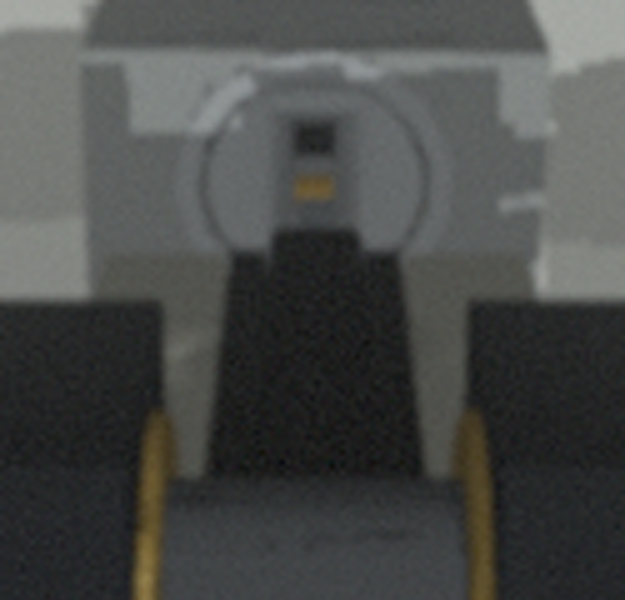

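View pics/s8.png

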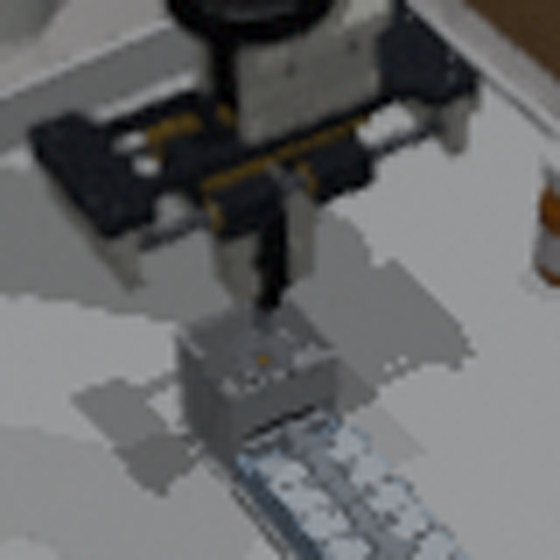

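```bash
python3 -m jog '[[[0,-0.0015,0,0,0,0,0],[0,0,-0.006,0,0,0,0],[0,0,-0.006,0,0,0,0],[0,0,0,0,0,0,0]]]'; python3 -m jog '[[[0,0,-0.003,0,0,0,0],[0,0,-0.002,0,0,0,0],[0,0,0,0,0,0,0]]]'
python3 - <<'E'
from h import *
f=grab_frame("wrist");i=f["pixels"][:,:,::-1];cv2.imwrite("pics/w9.png",cv2.resize(i[190:330,200:325],None,fx=5,fy=5,interpolation=cv2.INTER_CUBIC)[:600])
f=grab_frame("side");cv2.imwrite("pics/s9.png",cv2.resize(f["pixels"][90:170,190:270,::-1],None,fx=7,fy=7,interpolation=cv2.INTER_CUBIC))
E
```

```text
t: 12.48
eef_pos: [0.5403, 0.1823, 0.1316]
ee_rot: [-3.141, -0.001, 3.071]
force: [0.5, 1.0, -0.3]
width: 0.0101
t: 12.85
eef_pos: [0.5406, 0.1825, 0.1272]
ee_rot: [-3.141, -0.0, 3.072]
force: [-0.9, 0.2, -0.4]
width: 0.0094
```

View pics/w9.png

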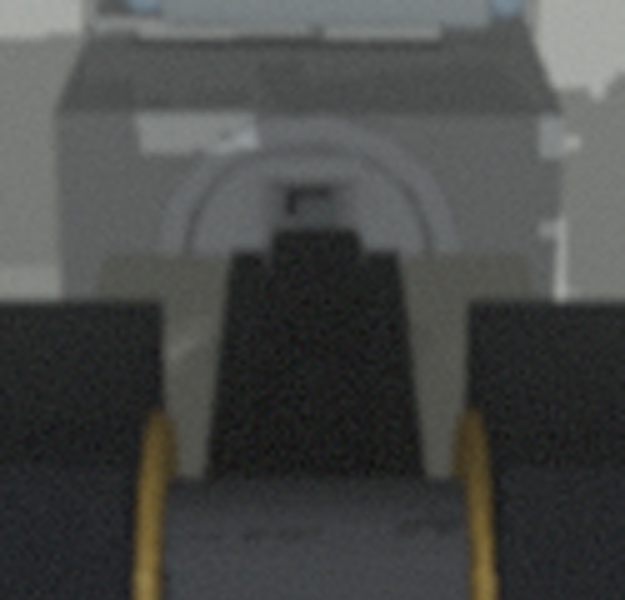

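View pics/s9.png

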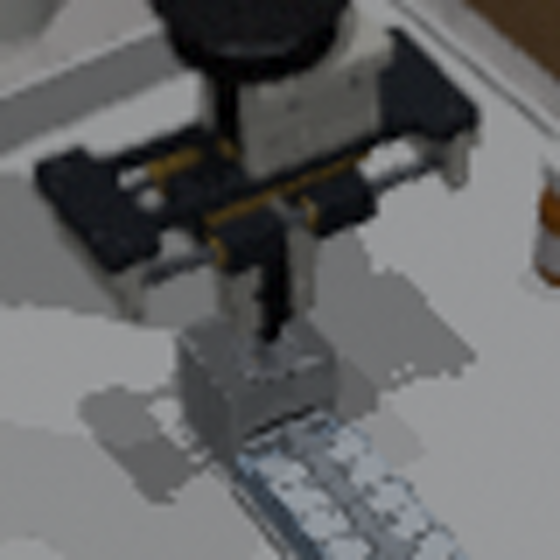

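```bash
python3 -m jog '[[[0,0,-0.002,0,0,0,0],[0,0,-0.001,0,0,0,0],[0,0,0,0,0,0,0]]]' 58; python3 -m jog '[[[0,0,-0.001,0,0,0,0],[0,0,-0.0005,0,0,0,0],[0,0,0,0,0,0,0]]]'
```

```text
t: 13.32
eef_pos: [0.5406, 0.1825, 0.1243]
ee_rot: [-3.141, -0.0, 3.072]
force: [-0.4, 0.2, -0.7]
width: 0.0096
t: 13.7
eef_pos: [0.5409, 0.1828, 0.123]
ee_rot: [3.141, 0.0, 3.072]
force: [-0.4, 0.6, 0.8]
width: 0.0093
```

```bash
python3 -m jog '[[[0,0,-0.001,0,0,0,0],[0,0,-0.001,0,0,0,0],[0,0,0,0,0,0,0]]]'; python3 -m jog '[[[0,0,-0.001,0,0,0,0],[0,0,-0.001,0,0,0,0],[0,0,0,0,0,0,0]]]'
```

```text
t: 14.08
eef_pos: [0.5413, 0.1829, 0.1216]
ee_rot: [3.141, 0.001, 3.072]
force: [-0.1, 0.3, 5.4]
width: 0.0098
t: 14.45
eef_pos: [0.5416, 0.1831, 0.1197]
ee_rot: [3.14, 0.002, 3.072]
force: [-0.1, 1.1, 5.4]
width: 0.0097
```

```bash
python3 -m jog '[[[0,0.0015,0,0,0,0,0],[0,-0.003,0,0,0,0,0],[0,0.003,-0.0005,0,0,0,0],[0,-0.0015,-0.0005,0,0,0,0],[0,0,0,0,0,0,0]]]'; python3 -m jog '[[[0,0,-0.001,0,0,0,0],[0,0,-0.001,0,0,0,0],[0,0,0,0,0,0,0]]]'
```

```text
t: 15.08
eef_pos: [0.5408, 0.1831, 0.1178]
ee_rot: [3.141, 0.0, 3.071]
force: [0.8, 4.8, 0.5]
width: 0.0101
t: 15.45
eef_pos: [0.5412, 0.1831, 0.1163]
ee_rot: [3.141, 0.001, 3.072]
force: [-0.1, 5.1, 4.8]
width: 0.01
```

```bash
python3 -m jog '[[[0,0.0008,-0.001,0,0,0,0],[0,0,-0.001,0,0,0,0],[0,0,0,0,0,0,0]]]'; python3 -m jog '[[[0,0.0015,0,0,0,0,0],[0,-0.003,0,0,0,0,0],[0,0.003,-0.0005,0,0,0,0],[0,-0.0015,-0.0005,0,0,0,0],[0,0,0,0,0,0,0]]]';python3 -m jog '[[[0,0,-0.001,0,0,0,0],[0,0,-0.001,0,0,0,0],[0,0,0,0,0,0,0]]]'
```

```text
t: 15.82
eef_pos: [0.541, 0.1833, 0.1141]
ee_rot: [3.142, 0.001, 3.072]
force: [1.4, 1.6, 4.2]
width: 0.0097
t: 16.45
eef_pos: [0.5407, 0.1835, 0.1129]
ee_rot: [3.141, 0.0, 3.072]
force: [1.7, 2.0, 4.0]
width: 0.0095
t: 16.82
eef_pos: [0.5407, 0.1837, 0.1108]
ee_rot: [3.141, 0.0, 3.072]
force: [0.1, 2.8, 3.3]
width: 0.0096
```

```bash
python3 -m jog '[[[0,0,-0.001,0,0,0,0],[0,0,-0.001,0,0,0,0],[0,0,0,0,0,0,0]]]';python3 -m jog '[[[0,0,-0.001,0,0,0,0],[0,0,-0.001,0,0,0,0],[0,0,0,0,0,0,0]]]'
python3 - <<'E'
from h import *
f=grab_frame("wrist");i=f["pixels"][:,:,::-1];cv2.imwrite("pics/w10.png",cv2.resize(i[190:330,200:325],None,fx=5,fy=5,interpolation=cv2.INTER_CUBIC)[:600])
f=grab_frame("side");cv2.imwrite("pics/s10.png",cv2.resize(f["pixels"][90:170,190:270,::-1],None,fx=7,fy=7,interpolation=cv2.INTER_CUBIC))
E
```

```text
t: 17.2
eef_pos: [0.5408, 0.1835, 0.109]
ee_rot: [3.141, 0.0, 3.072]
force: [1.1, 4.1, 5.7]
width: 0.0099
t: 17.58
eef_pos: [0.541, 0.1836, 0.1084]
ee_rot: [3.141, 0.001, 3.072]
force: [-4.0, 2.6, 16.2]
width: 0.0097
```

View pics/s10.png

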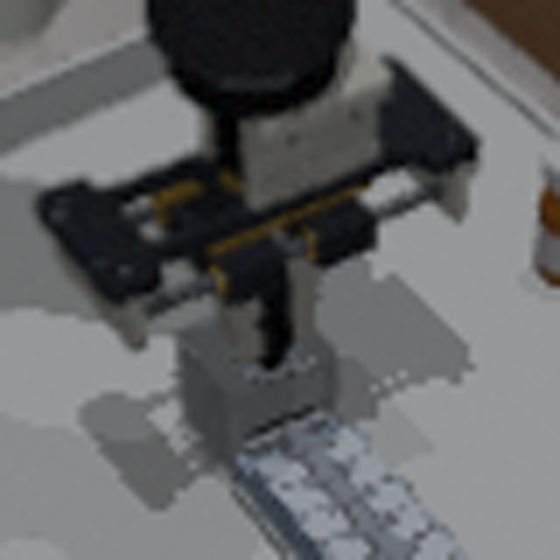

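View pics/w10.png

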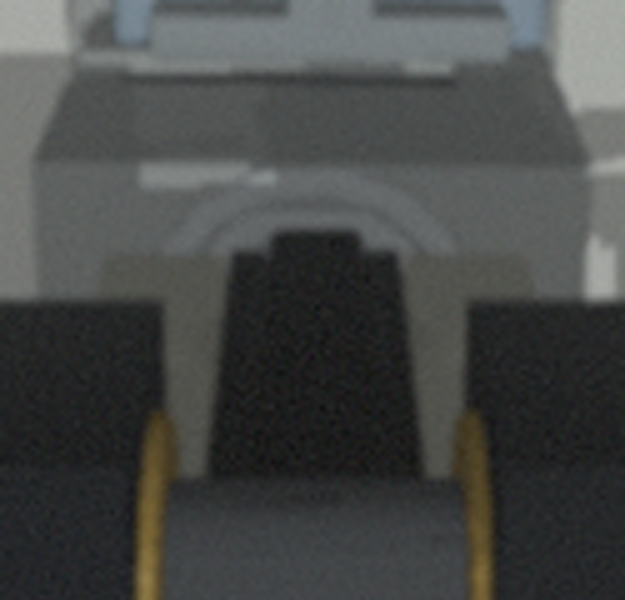

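Run:
```python
from h import *
f=grab_frame("side")
for p in ([.540,.176,.0735],[.540,.176,.0815],[.540,.172,.0815],[.5406,.172,.0735]):
    q=proj(f,p);print((q-[190,90])*7)
print(monitor.get_state()["force"])
```

```text
[273.57995641 365.22512044]
[272.98045889 353.13917555]
[277.65135791 357.81545016]
[279.26620461 369.39259719]
[-4.52675967  3.91741734 16.47217567]
```

```bash
python3 -m jog '[[[0,0.0015,-0.0005,0,0,0,0],[0,-0.003,0,0,0,0,0],[0,0.003,-0.0005,0,0,0,0],[0,-0.0015,0,0,0,0,0],[0,0,0,0,0,0,0]]]'
```

```text
t: 18.35
eef_pos: [0.5412, 0.1835, 0.1081]
ee_rot: [3.141, 0.002, 3.072]
force: [-4.9, 3.8, 22.3]
width: 0.0097
```

It seats hard: the force rises with almost no movement, and the shoulder is on the barrel in the side view. I'll ease the push and turn clockwise about the key axis, not the TCP.

```bash
python3 -m jog '[[[0,0,0.001,0,0,0,0],[-0.0005,0,0,0,0,-0.17,0],[-0.0004,0.0001,0,0,0,-0.17,0],[-0.0004,0.0002,0,0,0,-0.17,0],[0,0,0,0,0,0,0]]]' 60; python3 -m jog '[[[-0.0004,0.0003,0,0,0,-0.17,0],[-0.0003,0.0003,0,0,0,-0.17,0],[-0.0003,0.0004,0,0,0,-0.17,0],[0,0,0,0,0,0,0]]]'
python3 -c "
from station import monitor;s=monitor.get_state();print(s['moment'],s['force'],s['q'])"
```

```text
t: 18.98
eef_pos: [0.5401, 0.184, 0.1085]
ee_rot: [3.14, 0.001, 2.56]
force: [-1.5, 3.1, 15.8]
width: 0.0099
t: 19.48
eef_pos: [0.539, 0.1853, 0.1085]
ee_rot: [3.139, -0.0, 2.05]
force: [-2.3, 3.4, 16.1]
width: 0.0096
[1.58700785 1.11684808 0.14233249] [-2.28484936  3.41216941 16.14998119] [ 6.74580727e-01  3.20587573e-01 -4.06890540e-01  4.69339764e-04
 -8.41217181e-01 -1.76650004e+00]
```

```bash
python3 -m jog '[[[-0.0002,0.0004,0,0,0,-0.17,0],[-0.0001,0.0004,0,0,0,-0.17,0],[-0.0001,0.0005,0,0,0,-0.17,0],[0,0,0,0,0,0,0]]]'; python3 -c "
from station import monitor;s=monitor.get_state();print(s['moment'],s['force'],s['q'][5])"; python3 -m jog '[[[0,0.0004,0,0,0,-0.13,0],[0.0001,0.0004,0,0,0,-0.1,0],[0,0,0,0,0,0,0],[0,0,0,0,0,0,0]]]'
python3 - <<'E'
from h import *
s=monitor.get_state();print(s['moment'],s['force'],s['q'][5])
f=grab_frame("wrist");i=f["pixels"][:,:,::-1];cv2.imwrite("pics/w11.png",i)
f=grab_frame("side");cv2.imwrite("pics/s11.png",cv2.resize(f["pixels"][90:180,190:290,::-1],None,fx=7,fy=6,interpolation=cv2.INTER_CUBIC))
E
```

```text
t: 19.98
eef_pos: [0.5386, 0.1869, 0.1085]
ee_rot: [3.14, -0.002, 1.54]
force: [-4.0, 4.7, 16.4]
width: 0.0097
[2.01049613 1.34224597 0.05800838] [-3.98997389  4.71685329 16.36950836] -2.278809907397245
t: 20.48
eef_pos: [0.5387, 0.1876, 0.1085]
ee_rot: [3.14, -0.002, 1.312]
force: [-3.8, 5.3, 16.3]
width: 0.0095
[1.91308067 1.23584727 0.11105531] [-3.81003844  5.30412613 16.29052006] -2.50742318654093
```

View pics/w11.png

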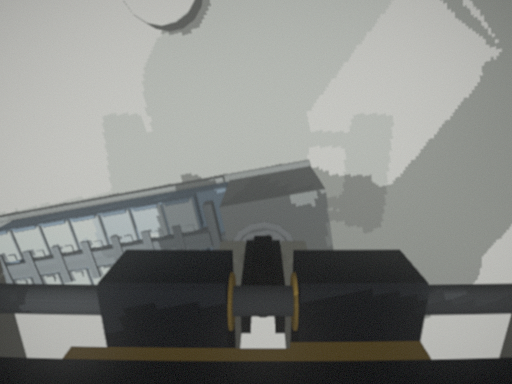

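View pics/s11.png

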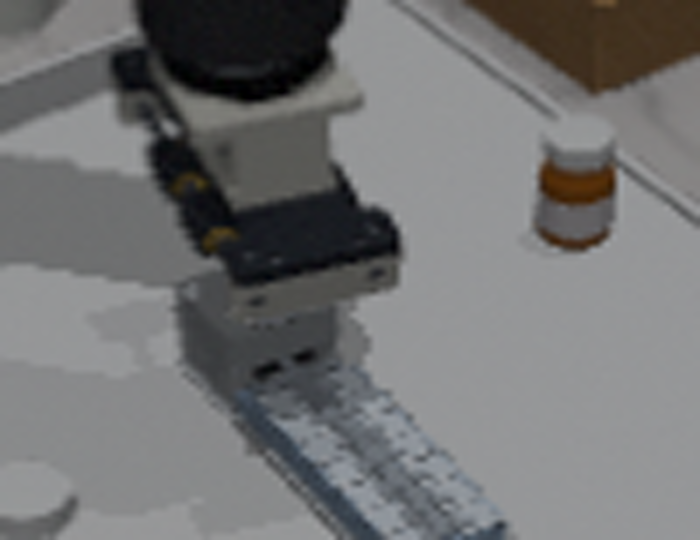

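```bash
python3 -m jog '[[[0,0.0002,0,0,0,-0.06,0],[0,0.0002,0,0,0,-0.04,0],[0,0,0,0,0,0,0],[0,0,0,0,0,0,0]]]'
python3 - <<'E'
from h import *
s=monitor.get_state();print(s['moment'],s['force'],s['q'][5])
f=grab_frame("wrist");i=f["pixels"][:,:,::-1];cv2.imwrite("pics/w12.png",cv2.resize(i[130:280,150:350],None,fx=4,fy=4,interpolation=cv2.INTER_CUBIC))
E
```

```text
t: 21.08
eef_pos: [0.5389, 0.1879, 0.1085]
ee_rot: [3.14, -0.002, 1.213]
force: [-2.6, 3.8, 14.9]
width: 0.0099
[1.63134603 0.89438905 0.23361207] [-2.64676131  3.82217314 14.88223945] -2.607708471608692
```

View pics/w12.png

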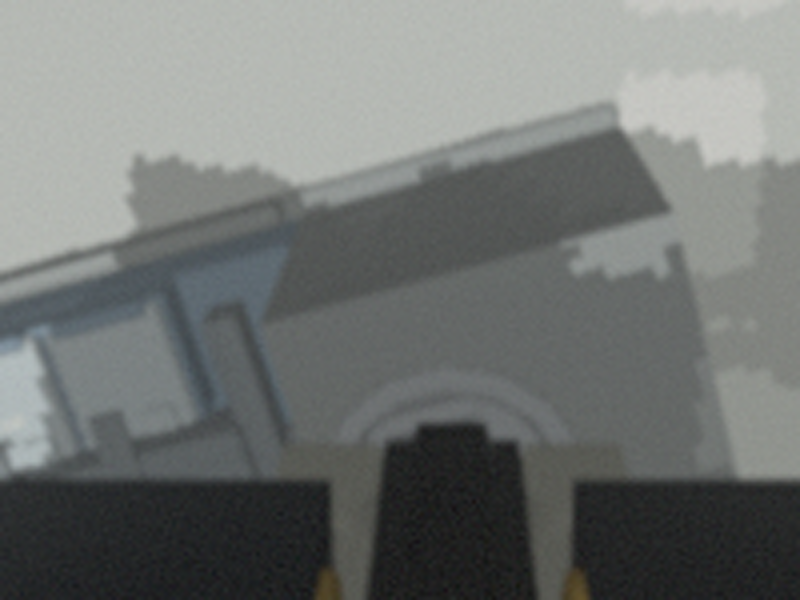

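Run:
```python
from station import job_done,monitor
s=monitor.get_state();print(s['t'],s['width'],s['force']);print(job_done())
```

```text
21.125 0.009798836300613912 [-3.23470965  3.61828647 14.1865496 ]
the job is handed in; nothing more can be done
None
```

I slid the organiser flush against the lock housing, put the key fully home, turned it clockwise to its stop, and handed the job in at 21 s. The gripper is still holding the key turned. No verdict is reported, and I had no direct reading of the lock or lid bar joints, so these checks come from the pictures and the forces.

- **Organiser:** the push stopped hard at about 24 N, where the geometry put the housing face. Later pictures still show it butted against the housing.
- **Key home:** I wiggled it along the keyway at the wafers. It then seated hard: 1 mm more push raised the force from 16 to 22 N with only 0.3 mm of movement, and its shoulder is on the barrel in the side view. The key sat about 3 mm off the tool axis in the grip, so I turned about the key.
- **Key turned:** the hand went about 1.86 rad. The turning moment rose from 0.11 to 0.23 N m over the last 0.1 rad, which fits the barrel being at its stop.
- **Lid bar:** the picture shows its head set back about 10 mm from the organiser's end, so the bar has travelled about 8 mm.
- **Last state:** gripper on the 10 mm key head (width 9.8 mm) at 60 N set grip, with about 14 N downward push.
- **Disagreement:** resistance in the keyway came about 6 mm deeper than the stated wafer depths. The seating depth still matched the key home to about 1.5 mm.
- **Other things:** I felt no contact with anything else on the shelf, but I took no final picture of those items.

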